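Close the retaining bar of a mould draining board

ROBOT

A 6-joint arm with a two-finger parallel gripper is mounted at the origin on the work surface. World frame = base frame: x ahead of the robot, y to its left, z up, the work surface at z = 0. Lengths are in m, angles in rad, forces in N, time in s.
With the tool pointing down it reaches from about 0.275 to 0.75 m from the base axis. Payload 10.2 kg.
Tool frame: the origin (TCP) lies at the very end of the fingers, on their centre line; the grasp point (between the pads) lies 19 mm behind it; z points along the fingers, x is the direction in which the jaws open and shut, and the axes are right-handed (so a half turn about z gives the same grasp; the last joint's range is limited). The gripper opens to 88 mm and grips with 3 to 60 N. Pads are 18 mm wide; open, the fingers measure 123 mm over their backs; the gripper's body (75 mm by 187 mm) begins 45 mm behind the grasp point.
Start: joints at [-1.404, 0.313, 1.498, -0, 1.331, -0.223], TCP at [0.199, -0.486, 0.211] pointing down, gripper open.
Joint ranges: [-2.94, 2.94], [-0.97, 2.17], [0.19, 2.56], [-1.23, 4.37], [0.02, 3.11], [-2.88, 2.88]. Speed limits (rad/s): [2.39, 2.39, 3.01, 3.14, 3.14, 3.14].

INTERFACE

Orientations are given as [roll, pitch, yaw] about the fixed x, y, z axes, in that order (R = Rz(yaw) Ry(pitch) Rx(roll)).
In Python, from station import * gives the robot as it stands.
- The arm moves only by the tool move_arm, never from a script. Its argument "moves" is one flat list of numbers, 5 for each row, row after row: the gripper's target within -1 to 1 (shut at 1, half-way at 0, fully open at -1), then the shift along the world's x, y, z in cm, then the turn about the world's z in degrees. In form: [hand, x, y, z, spin, hand, x, y, z, spin, ...]. A call has exactly 8 rows; each row shifts and turns the pose as measured when the row begins; what a row does not reach is not made up. A row lasts 1/8 s, in which the tool goes at most 62.5 mm and 10.7 degrees, less where a joint would pass 70% of its speed; a pose out of reach is approached as far as the arm can. A call is refused whole if a number of a shift passes 6.25 or a number of a turn 10.7, either way. A call with a gripper value outside its range is refused whole. The fingers move at their own pace and stop on an object; the grip force is fixed at half the most. Time passes only in rows, so rows that do not move let the fingers close, or fill a call up. It gives the time, the measured TCP pose, the force and the opening at its end, in the units of the state.
- read_state(): the state, without advancing time (a new reading comes with each control period).
- capture(name): name is "side" or "top" or "wrist"; returns a dict with "pixels" (384x512x3 uint8, red, green, blue), "intrinsics" (3x3 intrinsics, pixels), "rvec" (rotation vector, rad) and "tvec" (3), from world to camera coordinates, as OpenCV has them. Camera axes: x right, y down, z forward; pixel columns grow to the right and rows downward; lengths in m; the calibration is good to about 2 mm. The wrist camera is an equidistant fisheye: a pixel r from the principal point sees the ray r / f radians off the axis. A picture is of the moment at which its call begins. There is no depth.
- close_job(): hands the job in, once; it reports no verdict.
The state is a dict: "clock": time; "joint_pos": joint angles; "joint_vel": joint speeds; "joint_torque": joint torques, N m; "tcp_pos": TCP position; "eef_rot": TCP orientation; "ft_force": force on the tool from outside, world axes, zero at the start; "torque": the same for the moment, N m; "grip_width": opening from 0.0 (shut) to 1.0 (fully open).
Only numpy, scipy, OpenCV 4.12 (cv2) and the standard library are available. Lean on these libraries where they do the work, as an engineer would, in place of code of your own. Each camera call takes 0.05 s, during which the arm holds its last target.

TASK

The loose steel retaining bar lies askew on the white draining board. Slide it along the board until its V jaw sits fully on the fixed post and, with the bar still well askew (a third of a right angle or so), press it against the post with about 10 N for a second; then, keeping the jaw on the post, swing the bar until its round end snaps past the sprung catch and it lies home against the end stop, closing off the row of moulds. Let go of it; never load the post, stop and catch with more than 25 N, and leave the moulds and the other things where they stand.

Things in the scene. Friction and masses are not known exactly. Their poses are not given: they have to be found in the camera images.
- board: white plastic draining board, fixed to the table, 410 x 440 mm, 12 mm thick (its top is 12 mm over its origin, which is at table height). Its y axis is the bar's home line: at home the bar lies along the line board x = 0, jaw at the -y end, round end towards +y. The moulds stand on its +x side; the bar starts on its -x side
- bar_mid (a point): centre of the loose steel bar, half-way up: 24 mm wide, 30 mm high, 0.25-0.5 kg, 120 mm each way along its own x; lies flat on the board, 15 mm under this point. At -x a V jaw as high as the bar: 26 mm arms at 90 degrees, open away from the bar, bottom of the V at x = -120 mm; mouth about 37 mm. +x end rounded, radius 12 mm. Starts 0.4-0.8 rad askew, jaw 15-90 mm off the post
- bar_jaw (a point): the point in the jaw where the post's axis lies when the post is fully seated in the V: 131.3 mm from bar_mid along the bar's -x, half-way up
- bar_tip (a point): the middle of the rounded end face, 120 mm from bar_mid along the bar's +x, half-way up
- rail_seat: the slot in the board's top, along board y, in which a flush steel rail is clamped. The rail carries the fixed post, the end stop and the catch, which do not move relative to each other. The rail stands fast, but up to 12 mm either way along board y from its marked place, and this is not measured: find the post by feel. Post, stop and catch together take up to 25 N. Origin and axes are the board's
- post_mark (a point): nominal place of the axis of the steel post (true place: up to 12 mm off along board y, 0 along board x), 15 mm over the board: post 16 mm in diameter, 60 mm tall, rigid; mark at board x = 0, y = -150 mm
- stop_mark (a point): nominal middle of the face of the end stop (rigid steel block 30 mm long, 30 mm high) that the bar's side meets when home: board x = +12 mm, y = +62 mm, 15 mm over the board; the face looks to board -x. Shifts along board y with the post
- catch_mark (a point): nominal axis of the catch's round nose, 16 mm diameter, 22 mm high: board x = -14, y = +103 mm at rest; shifts along y with the post. A spring lets it yield along board +y only (1.6 N at rest, 4 N as the bar's end passes: 4 to 15 N of sideways push on the bar); then it springs back onto the rounded end and holds the bar on post and stop. Fixed housing behind it, 26 mm high
- catch (a joint): travel of the catch nose along board +y in m: 0 at rest, 0.006 as the bar's end passes, about 0.001 with the bar home, 0.012 at most
- mould0_mid (a point): middle of a filled white mould on the board, 80 mm in diameter, 64 mm tall, nearest the post; its wall is about 75 mm from the home line of the bar
- mould1_mid (a point): the same, middle mould of the row
- mould2_mid (a point): the same, mould nearest the catch
- mould3_mid (a point): a like mould standing on the table to the left of the board
- follower_mid (a point): middle of a white plastic ring, 68 mm in diameter, 22 mm high, on the table to the right of the board
- beaker_mid (a point): middle of a white beaker, 72 mm in diameter, 85 mm tall, on the table to the left of the board
- ladle_grip (a point): handle of a steel ladle, 220 mm long, lying on the table to the right of the board

How it is judged:
On the way, in this order (a step that is already met when the one before it is completed fails the run):
1. the jaw is seated on the post and pressed against it with 4 to 25 N while the bar is still at least 0.3 rad askew (horizontal distance between bar_jaw and post_mark below 0.016 m and x of bar_jaw in the frame of board between -0.005 and 0.005 m and contact force between bar and rail_seat above 4 N and angle between the x axis of bar_mid and the y axis of board, either way round above 0.3 rad), for 0.4 s.
2. the bar, jaw on the post, has been swung home against the stop and the catch has sprung back (horizontal distance between bar_jaw and post_mark below 0.016 m and x of bar_jaw in the frame of board between -0.005 and 0.005 m and angle between the x axis of bar_mid and the y axis of board, either way round below 0.03 rad and value of joint catch below 0.003 m), for 0.2 s.
At the end, for the whole second after the job is handed in: The bar lies flat and at rest, in line with the board's y axis within 0.03 rad, its jaw on the post (within 16 mm of the post's mark and 5 mm of the home line) and held there by the catch, which has sprung back to within 3 mm of rest (all of step 2 and contact force between bar and rail_seat above 1 N and z of bar_mid in the frame of board below 0.031 m and linear speed of bar below 0.02 m/s); the robot touches nothing.
It fails at once if post, stop and catch are loaded by more than 25 N (contact force between bar and rail_seat above 25 N).
It fails at once if the bar is swung towards the line (under 0.3 rad) with its jaw off the post (more than 25 mm from the post's mark) (angle between the x axis of bar_mid and the y axis of board, either way round below 0.3 rad and distance between bar_jaw and post_mark above 0.025 m).
It fails at once if a mould, the ring, the beaker or the ladle is moved by more than 15 mm (distance of any of mould0_mid, mould1_mid, mould2_mid, mould3_mid, follower_mid, beaker_mid, ladle_grip from where it was at the start of the episode above 0.015 m).
It also fails if it takes over 72 s, if anything falls off the work surface, if the arm or the gripper's body presses on something with over 40 N, if the wrist force passes 120 N, or if a joint passes its speed limit or range.

## Working session

There is one attempt and no reset: what is moved stays moved. The work goes in short steps, Python scripts to look and compute and a tool call to move; the robot and the scene stay as the last step left them, time stands still between calls to the robot, and variables do not carry over. Pictures are saved under pics/ and viewed, and the job is handed in when it is done.

Besides the shell and the picture viewer there is one more tool, called after "Call:" as a command line: name --argument value ..., lists and objects as JSON in quotes. move_arm: Moves the arm, as the interface text tells. Its arguments: {"type":"object","properties":{"moves":{"type":"array"}},"required":["moves"]}

```bash
mkdir -p pics; python3 - <<'E'
from station import *
import cv2
s=read_state(); print({k:s[k] for k in ('clock','tcp_pos','eef_rot','ft_force','grip_width')})
for n in ("side","top","wrist"):
    c=capture(n); cv2.imwrite(f"pics/{n}0.png",c["pixels"][:,:,::-1]); 
    import numpy as np; np.savez(f"{n}0.npz",**c)
    print(n,c["intrinsics"],c["rvec"],c["tvec"])
E
```

```text
{'clock': 0.0, 'tcp_pos': array([ 0.1994518 , -0.48533689,  0.21066544]), 'eef_rot': array([-3.14133411e+00,  1.26182253e-03, -1.18093160e+00]), 'ft_force': array([-0.25315648, -0.47601591, -0.16585985]), 'grip_width': 1.0008327743600198}
side [[461.53568436   0.         262.51366151]
 [  0.         461.53568436 186.64995547]
 [  0.           0.           1.        ]] [ 0.40954986 -2.60340756  1.4312276 ] [0.55848625 0.15288294 1.09166104]
top [[457.45480968   0.         270.62404838]
 [  0.         457.45480968 186.06179641]
 [  0.           0.           1.        ]] [ 2.14331733 -2.2023757   0.09350137] [0.00377591 0.58903472 1.2695173 ]
wrist [[297.31863964   0.         248.8927448 ]
 [  0.         297.31863964 189.7856263 ]
 [  0.           0.           1.        ]] [-2.37730475  1.59194433  0.26305949] [-0.52462657 -0.04427209  0.39002536]
```

View pics/top0.png

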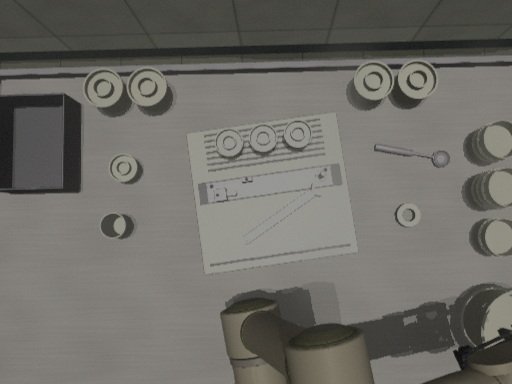

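View pics/side0.png

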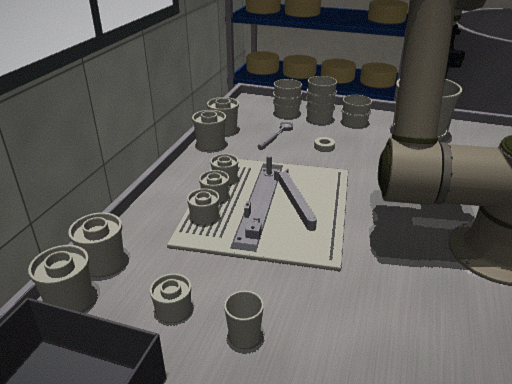

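View pics/wrist0.png

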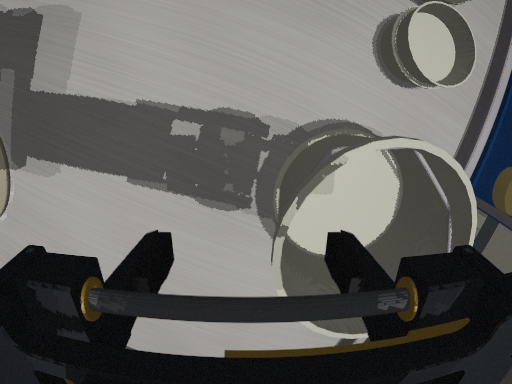

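```bash
cat > h.py <<'E'
import numpy as np, cv2
def ray(c,u,v,z):
    K=c["intrinsics"];R=cv2.Rodrigues(c["rvec"])[0];t=c["tvec"]
    d=R.T@np.linalg.inv(K)@np.array([u,v,1.]);o=-R.T@t
    return o+d*(z-o[2])/d[2]
def proj(c,P):
    return cv2.projectPoints(np.array(P,float).reshape(-1,3),c["rvec"],c["tvec"],c["intrinsics"],None)[0].reshape(-1,2)
E
python3 - <<'E'
from h import *
c=dict(np.load("top0.npz"))
im=c["pixels"][:,:,::-1]
cv2.imwrite("pics/topz.png",cv2.resize(im[108:278,180:365],None,fx=4.3,fy=3.5,interpolation=cv2.INTER_CUBIC) if 0 else cv2.resize(im[150:260,190:350],None,fx=5,fy=5,interpolation=cv2.INTER_CUBIC))
cv2.imwrite("pics/topb.png",cv2.resize(im[105:280,180:365],None,fx=3.4,fy=3.4,interpolation=cv2.INTER_CUBIC))
E
```

```text
(no output)
```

View pics/topz.png

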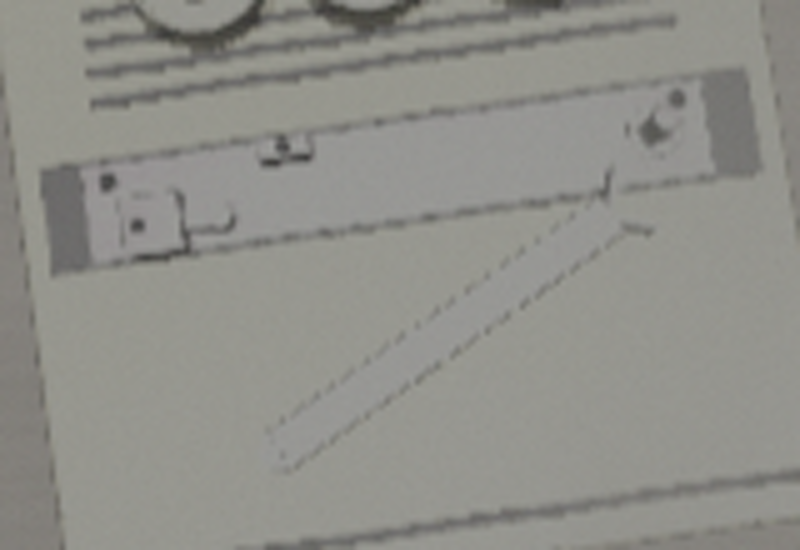

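View pics/topb.png

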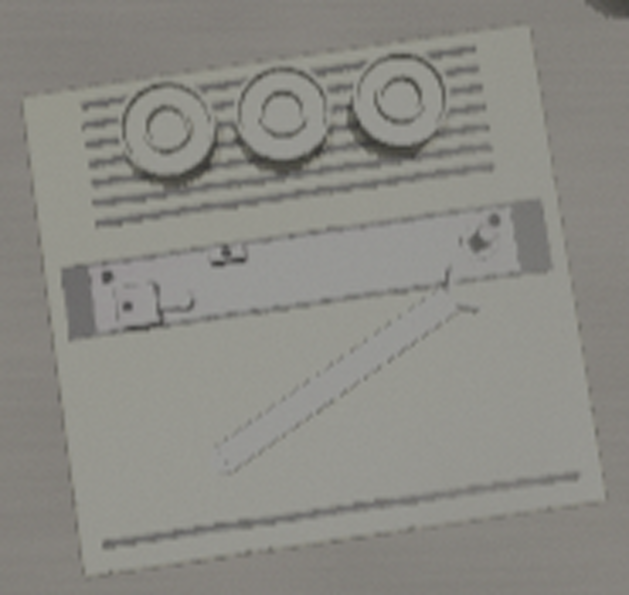

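```bash
cat >> h.py <<'E'
from scipy.optimize import least_squares
def se2(p,q): 
    c,s=np.cos(p[2]),np.sin(p[2]); q=np.atleast_2d(q); return q@np.array([[c,s],[-s,c]])+p[:2]
def toboard(p,w):
    c,s=np.cos(p[2]),np.sin(p[2]); return (np.atleast_2d(w)-p[:2])@np.array([[c,-s],[s,c]])
E
python3 - <<'E'
from h import *
c=dict(np.load("top0.npz"))
px=np.array([(23,97),(531,26),(606,499),(86,577)])/3.4+[180-.35,105-.35]
W=np.array([ray(c,*p,.012)[:2] for p in px]);print(W)
print([np.linalg.norm(W[i]-W[(i+1)%4]) for i in range(4)])
loc=np.array([(.205,.22),(.205,-.22),(-.205,-.22),(-.205,.22)])
r=least_squares(lambda p:(se2(p,loc)-W).ravel(),[.5,0,0]);B=r.x;print("board",B,r.fun*1000)
z=lambda u,v,h:ray(c,u/5+190-.4,v/5+150-.4,h)[:2]
print("slotends",toboard(B,[z(62,218,.012),z(735,122,.012) ]))
for n,u,v,h in [("slotL",46,220,.012),("railL",88,215,.012),("railR",708,125,.012),("slotR",752,120,.012),("posttop",657,130,.072),("stop",287,160,.042),("nose",232,215,.034),
  ("tipA",268,430,.042),("tipB",287,473,.042),("jA",598,200,.042),("jB",625,228,.042),("armA",612,168,.042),("armB",655,232,.042)]:
    w=z(u,v,h); print(n,w.round(4),(toboard(B,w)*1000).round(1))
np.save("B.npy",B)
E
```

```text
[[ 0.7508138   0.22769399]
 [ 0.80018079 -0.20736425]
 [ 0.39811302 -0.2536967 ]
 [ 0.34553812  0.17959427]]
[np.float64(0.4378501731759338), np.float64(0.404728529658756), np.float64(0.43646900097152025), np.float64(0.4081200324790337)]
board [ 0.57366143 -0.01344317  0.11666517] [ 0.84595792  1.22949363  2.69527648 -0.72129084 -2.44991666 -2.11312806
 -1.09131773  1.60492527]
slotends [[ 0.02452594  0.19675277]
 [ 0.02382902 -0.19304924]]
slotL [0.5742 0.194 ] [[ 24.7 206. ]]
railL [0.5764 0.1699] [[ 24.1 181.8]]
railR [ 0.6185 -0.1869] [[  24.3 -177.5]]
slotR [ 0.6207 -0.2122] [[  23.6 -202.9]]
posttop [ 0.6098 -0.151 ] [[  19.9 -140.8]]
stop [0.6019 0.0536] [[35.8 63.3]]
nose [0.5725 0.0857] [[10.3 98.6]]
tipA [0.4517 0.0675] [[-111.7   94.6]]
tipB [0.4278 0.0575] [[-136.7   87.4]]
jA [ 0.5746 -0.1198] [[ -11.4 -105.8]]
jB [ 0.5585 -0.1344] [[ -29.1 -118.4]]
armA [ 0.5924 -0.1283] [[   5.2 -116.3]]
armB [ 0.5558 -0.151 ] [[ -33.7 -134.6]]
```

Call:
move_arm --moves '[-1,2.8,4.8,0,10,-1,2.8,4.8,0,10,-1,2.8,4.8,0,10,-1,2.8,4.8,0,10,-1,2.8,4.8,0,10,-1,2.8,4.8,0,10,-1,2.8,4.8,0,10,-1,2.8,4.8,0,10]'

```text
clock: 1.15
tcp_pos: [0.4264, -0.0906, 0.2094]
eef_rot: [-3.141, 0.002, 0.253]
ft_force: [0.4, 0.1, 0.3]
grip_width: 0.999
```

```bash
python3 - <<'E'
from h import *
c=dict(np.load("side0.npz"))
im=c["pixels"][:,:,::-1]
cv2.imwrite("pics/sidez.png",cv2.resize(im[145:265,170:355],None,fx=4.3,fy=4.3,interpolation=cv2.INTER_CUBIC))
E
```

```text
(no output)
```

View pics/sidez.png

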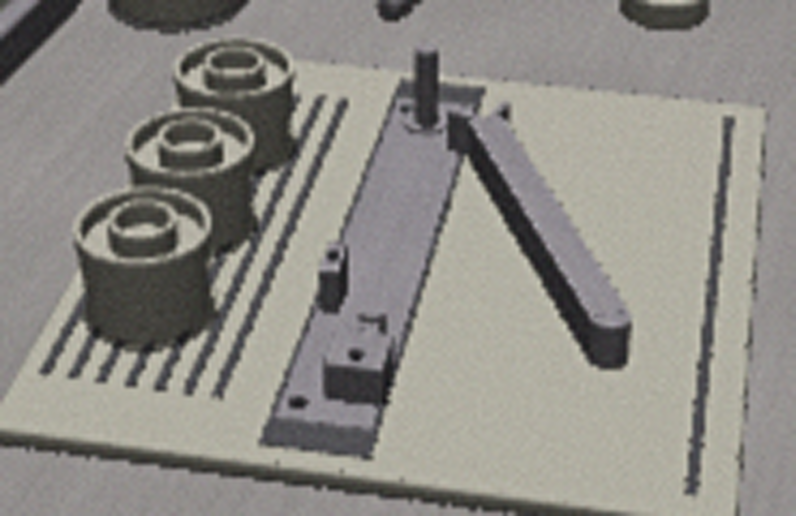

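Call:
move_arm --moves '[-1,2.5,4.5,-1,10,-1,2.4,4.4,-1,9,-1,0,0,-1,0,-1,0,0,0,0,-1,0,0,0,0,-1,0,0,0,0,-1,0,0,0,0,-1,0,0,0,0]'

```text
clock: 2.15
tcp_pos: [0.4767, 0.0016, 0.1792]
eef_rot: [3.141, 0.001, 0.596]
ft_force: [0.4, -0.3, 0.0]
grip_width: 1.001
```

```bash
python3 - <<'E'
from station import *
from h import *
c=dict(np.load("side0.npz"));B=np.load("B.npy")
for n,u,v,z in [("ptop",427,51,.072),("pbase",426,122,.012)]:
    w=ray(c,u/4.3+170-.4,v/4.3+145-.4,z)[:2];print(n,w,toboard(B,w)*1000)
c=capture("wrist");np.savez("w1.npz",**c);cv2.imwrite("pics/w1.png",c["pixels"][:,:,::-1])
c=capture("top");np.savez("t1.npz",**c);cv2.imwrite("pics/t1.png",c["pixels"][:,:,::-1])
s=read_state();print(s["clock"],s["tcp_pos"],s["eef_rot"])
E
```

```text
ptop [ 0.61471345 -0.14850599] [[  25.05155134 -138.92319088]]
pbase [ 0.61691134 -0.15615049] [[  26.34467538 -146.77156643]]
2.25 [0.47668972 0.00176195 0.17911224] [3.14135024e+00 1.21110674e-03 5.96433913e-01]
```

View pics/w1.png

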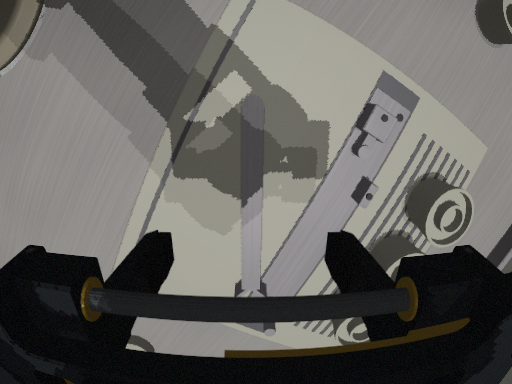

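View pics/t1.png

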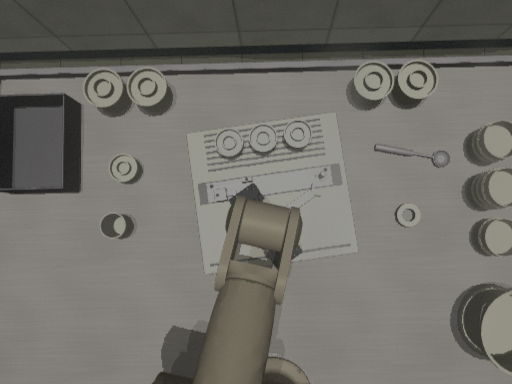

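```bash
cat >> h.py <<'E'
def fray(c,u,v,z):
    K=c["intrinsics"];R=cv2.Rodrigues(c["rvec"])[0];t=c["tvec"]
    x=(u-K[0,2])/K[0,0];y=(v-K[1,2])/K[1,1];r=np.hypot(x,y)
    d=R.T@np.array([x/r*np.sin(r),y/r*np.sin(r),np.cos(r)]);o=-R.T@t
    return o+d*(z-o[2])/d[2]
E
python3 - <<'E'
from h import *
im=np.load("w1.npz")["pixels"][:,:,::-1]
cv2.imwrite("pics/w1z.png",cv2.resize(im[60:300,220:430],None,fx=3,fy=2.5 if 0 else 3,interpolation=cv2.INTER_CUBIC)[:600])
cv2.imwrite("pics/w1y.png",cv2.resize(im[230:340,200:330],None,fx=5,fy=5,interpolation=cv2.INTER_CUBIC))
E
```

```text
(no output)
```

View pics/w1z.png

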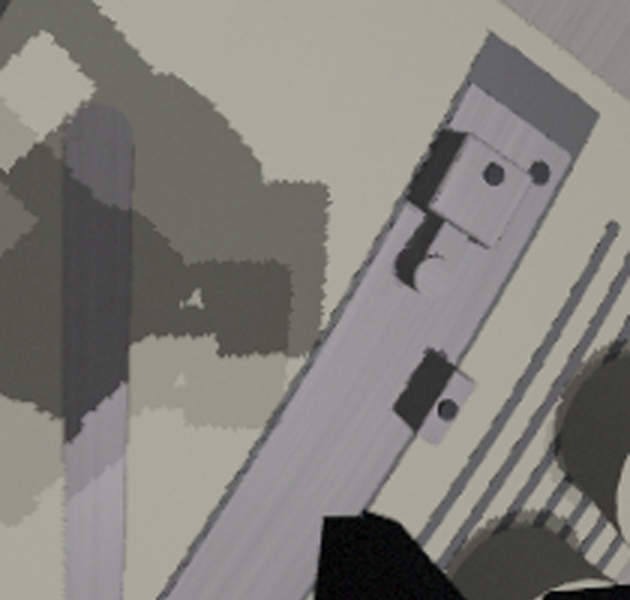

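View pics/w1y.png

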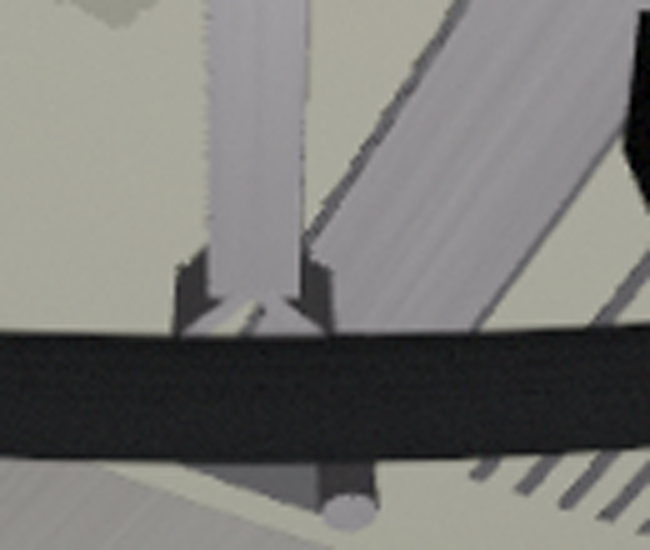

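```bash
python3 - <<'E'
from h import *
c=dict(np.load("w1.npz"));B=np.load("B.npy")
Z=lambda u,v,h:fray(c,(u+.5)/3+220-.5,(v+.5)/3+60-.5,h)[:2]
Y=lambda u,v,h:fray(c,(u+.5)/5+200-.5,(v+.5)/5+230-.5,h)[:2]
o={"post":Y(349,511,.072),"nose":Z(437,273,.034),"stop":Z(432,396,.042),"slotA":Z(490,32,.012),"slotB":Z(600,112,.012),"railA":Z(470,85,.012),"railB":Z(572,155,.012),
"tip":Z(98,103,.042),"s1a":Z(65,160,.042),"s1b":Z(132,160,.042),"s2a":Z(65,560,.042),"s2b":Z(124,560,.042),"sA":Y(208,240,.042),"sB":Y(303,240,.042),"jbot":Y(256,300,.042),"jbL":Y(212,297,.042),"jbR":Y(298,297,.042)}
for k,w in o.items(): print(k,w.round(4),(toboard(B,w)*1000).round(1))
m1=(o["s1a"]+o["s1b"])/2;m2=(o["sA"]+o["sB"])/2;d=m1-m2;print("bar ang",np.degrees(np.arctan2(d[1],d[0])), np.linalg.norm(o["s1a"]-o["s1b"]),np.linalg.norm(o["sA"]-o["sB"]))
d/=np.linalg.norm(d)
print("mid from tip",o["tip"]-.12*d, "jaw", o["tip"]-.2513*d)
E
```

```text
post [ 0.6141 -0.1541] [[  23.7 -144.4]]
nose [0.5728 0.0953] [[ 11.8 108.1]]
stop [0.599  0.0568] [[33.4 66.8]]
slotA [0.5413 0.1895] [[ -8.5 205.3]]
slotB [0.6018 0.1978] [[ 52.5 206.5]]
railA [0.5471 0.1662] [[ -5.5 181.6]]
railB [0.6021 0.1743] [[ 50.1 183.1]]
tip [0.4328 0.0714] [[-130.1  100.7]]
s1a [0.4345 0.0487] [[-131.    77.9]]
s1b [0.4535 0.0617] [[-110.6   88.6]]
s2a [ 0.5203 -0.0797] [[-60.7 -59.6]]
s2b [ 0.5396 -0.0666] [[-40.  -48.8]]
sA [ 0.5455 -0.118 ] [[ -40.2 -100.6]]
sB [ 0.5653 -0.1046] [[-18.9 -89.5]]
jbot [ 0.5664 -0.1272] [[ -20.4 -112.2]]
jbL [ 0.5565 -0.1328] [[ -31.  -116.5]]
jbR [ 0.5748 -0.1203] [[ -11.3 -106.3]]
bar ang 123.77595922749919 0.023031270685645713 0.023936541071924805
mid from tip [ 0.49947466 -0.02835033] jaw [ 0.57247048 -0.13748923]
```

Call:
move_arm --moves '[-1,0.6,-0.5,-4,0,-1,0,0,-4,0,-1,0,0,-4,0,-1,0,0,-3,0,-1,0,0,0,0,-1,0,0,0,0,-1,0,0,0,0,-1,0,0,0,0]'

```text
clock: 3.25
tcp_pos: [0.4852, -0.0039, 0.0291]
eef_rot: [3.135, -0.004, 0.597]
ft_force: [-0.4, -0.7, -0.4]
grip_width: 1.001
```

```bash
python3 - <<'E'
from station import *
from h import *
c=capture("wrist");np.savez("w2.npz",**c);cv2.imwrite("pics/w2.png",c["pixels"][:,:,::-1])
s=read_state();print(s["clock"],s["tcp_pos"],s["eef_rot"],s["ft_force"])
E
```

```text
3.3 [ 0.48516137 -0.00392447  0.02913457] [ 3.13496362 -0.00444645  0.59651975] [0.25822214 0.33483738 0.07814411]
```

View pics/w2.png

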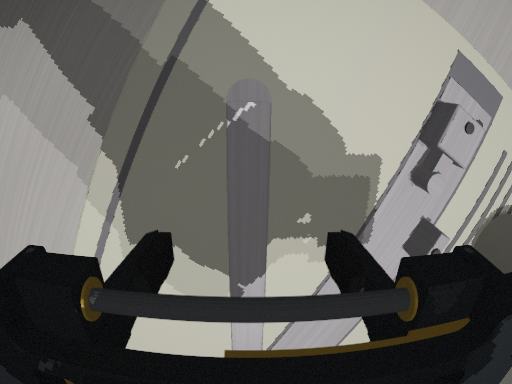

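Call:
move_arm --moves '[-1,-0.1,0,-0.9,0,-1,0,0,0,0,1,0,0,0,0,1,0,0,0,0,1,0,0,0,0,1,0,0,0,0,1,0,0,0,0,1,0,0,0,0]'

```text
clock: 4.3
tcp_pos: [0.4843, -0.0039, 0.0199]
eef_rot: [3.135, -0.005, 0.596]
ft_force: [-0.4, -0.5, -0.1]
grip_width: 0.347
```

```bash
python3 - <<'E'
from station import *
from h import *
c=capture("wrist");np.savez("w3.npz",**c);cv2.imwrite("pics/w3.png",c["pixels"][:,:,::-1])
s=read_state();print(s["clock"],s["tcp_pos"],s["eef_rot"],s["ft_force"],s["grip_width"])
E
```

```text
4.35 [ 0.48428606 -0.00394572  0.01993338] [ 3.13442309 -0.00492116  0.59652404] [-0.10253709 -0.3693046  -0.34583335] 0.2993297611296396
```

View pics/w3.png

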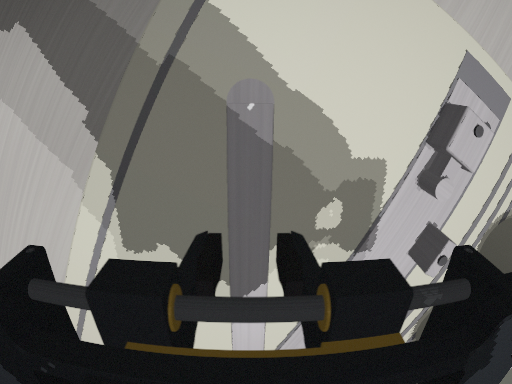

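Call:
move_arm --moves '[1,0,0,0,0,1,0,0,0,0,1,0.4,0.27,0,0,1,0.4,0.27,0,0,1,0.4,0.27,0,0,1,0.4,0.27,0,0,1,0.4,0.27,0,0,1,0,0,0,0]'

```text
clock: 5.35
tcp_pos: [0.506, 0.0107, 0.0199]
eef_rot: [3.134, -0.005, 0.597]
ft_force: [-0.1, 0.0, -0.1]
grip_width: 0.005
```

```bash
python3 - <<'E'
from station import *
from h import *
for n in("wrist","top"):
 c=capture(n);np.savez(f"{n}4.npz",**c);im=c["pixels"][:,:,::-1]
 cv2.imwrite(f"pics/{n}4.png",im if n=="wrist" else cv2.resize(im[150:260,190:350],None,fx=5,fy=5,interpolation=cv2.INTER_CUBIC))
s=read_state();print(s["clock"],s["tcp_pos"],s["eef_rot"],s["ft_force"],s["grip_width"])
E
```

```text
5.45 [0.50566103 0.01054443 0.01984536] [ 3.13451271 -0.0048431   0.59658701] [0.35601293 0.54882871 0.26373562] 0.00320631431369269
```

View pics/wrist4.png

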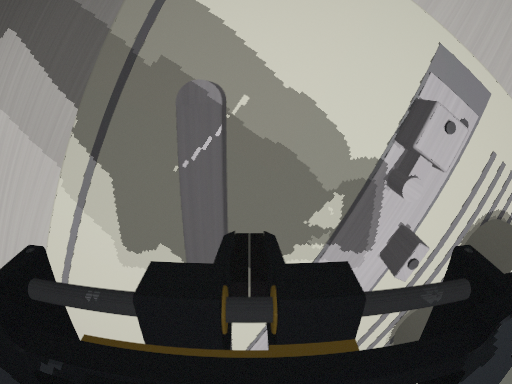

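View pics/top4.png

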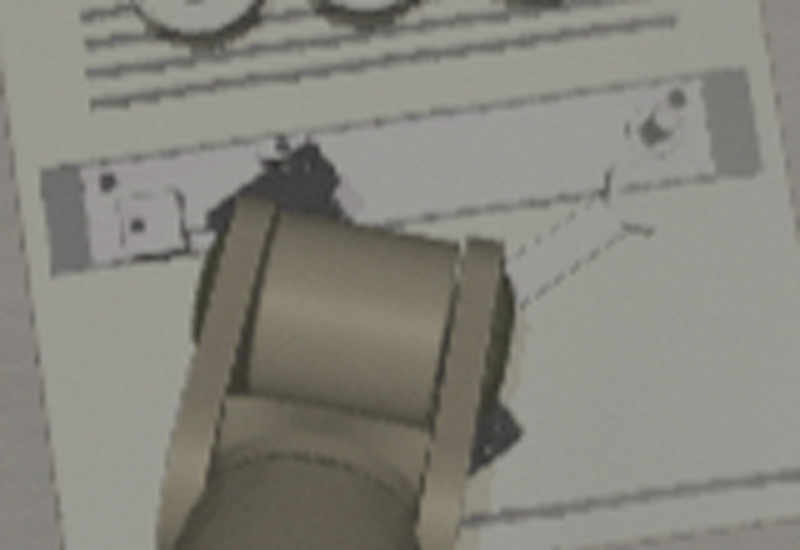

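```bash
cat >> h.py <<'E'
def fproj(c,P):
    R=cv2.Rodrigues(c["rvec"])[0];p=R@np.array(P,float)+c["tvec"];K=c["intrinsics"]
    r=np.hypot(p[0],p[1]);th=np.arctan2(r,p[2]);return K[0,2]+K[0,0]*th*p[0]/r,K[1,2]+K[1,1]*th*p[1]/r
E
python3 - <<'E'
from h import *
for f,t in (("w2",[.4852,-.0039,.0291]),("w3",[.4843,-.0039,.0199]),("wrist4",[.5057,.0105,.0198])):
    c=dict(np.load(f+".npz"));R=cv2.Rodrigues(c["rvec"])[0];print(f,"cam",-R.T@c["tvec"],"axis",R[2],"tcp px",fproj(c,t),"grasp",fproj(c,np.array(t)+[0,0,.019]))
    a=R.T@np.array([1,0,0]);print(" left tip at 44mm",fproj(c,np.array(t)-a*.044))
c=dict(np.load("wrist4.npz"))
for n,P in (("tip",(.4328,.0714,.042)),("mid",(.4995,-.0283,.042)),("mid low",(.4995,-.0283,.012))):print(n,fproj(c,P))
im=c["pixels"][:,:,::-1];im=cv2.convertScaleAbs(im,alpha=2.2)
cv2.imwrite("pics/w4z.png",cv2.resize(im[180:370,150:340],None,fx=3.1,fy=3.1,interpolation=cv2.INTER_CUBIC))
E
```

```text
w2 cam [0.43669384 0.06502852 0.20063091] axis [ 0.18633219 -0.26624468 -0.94572411] tcp px (np.float64(249.76891068326898), np.float64(227.1611179451758)) grasp (np.float64(250.00770902202112), np.float64(241.4601878950732))
 left tip at 44mm (np.float64(182.2729007975662), np.float64(226.53558276258084))
w3 cam [0.43570479 0.06501728 0.1913495 ] axis [ 0.18698187 -0.26640441 -0.94555088] tcp px (np.float64(249.76670826408463), np.float64(227.11710367826404)) grasp (np.float64(250.02051093292357), np.float64(241.43132970748854))
 left tip at 44mm (np.float64(182.25261464238804), np.float64(226.49191806879207))
wrist4 cam [0.45733552 0.07967161 0.19130409] axis [ 0.18727613 -0.26634983 -0.94550802] tcp px (np.float64(249.15565799126225), np.float64(227.155620783644)) grasp (np.float64(249.35467842377054), np.float64(241.4704386619884))
 left tip at 44mm (np.float64(181.69989780548116), np.float64(226.51923611844117))
tip (np.float64(196.9404828587471), np.float64(78.44160867871572))
mid (np.float64(206.10260189558886), np.float64(283.29740336113616))
mid low (np.float64(211.10720098518536), np.float64(258.1122278911612))
```

View pics/w4z.png

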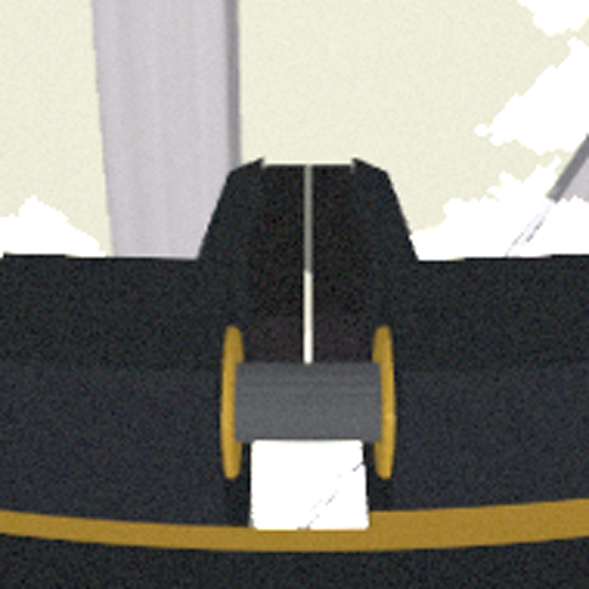

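```bash
python3 - <<'E'
from h import *
c=dict(np.load("wrist4.npz"))
im=cv2.convertScaleAbs(c["pixels"][:,:,::-1],alpha=2.5)
cv2.imwrite("pics/w4t.png",cv2.resize(im[60:270,140:300],None,fx=2.8,fy=2.8,interpolation=cv2.INTER_CUBIC))
c=dict(np.load("w3.npz"))
im=cv2.convertScaleAbs(c["pixels"][:,:,::-1],alpha=2.5)
cv2.imwrite("pics/w3t.png",cv2.resize(im[60:350,150:350],None,fx=2.05,fy=2.05,interpolation=cv2.INTER_CUBIC))
a=np.load("top0.npz")["pixels"][150:260,190:350,::-1];b=np.load("top4.npz")["pixels"][150:260,190:350,::-1]
cv2.imwrite("pics/cmp.png",cv2.resize(np.hstack([a[:,80:],b[:,80:]]),None,fx=5,fy=5,interpolation=cv2.INTER_CUBIC))
E
```

```text
(no output)
```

View pics/w4t.png

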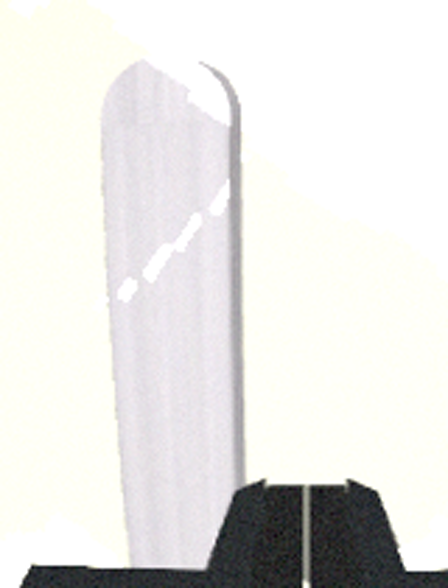

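View pics/w3t.png

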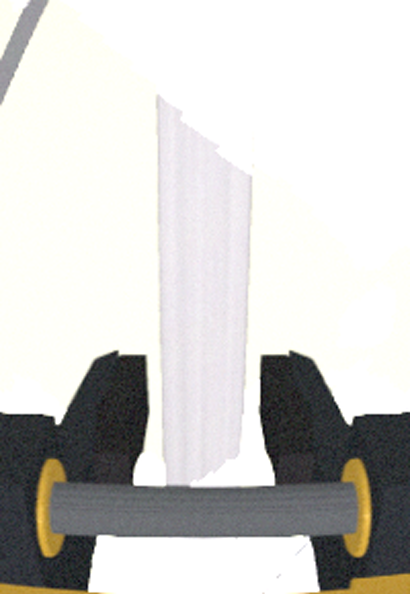

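View pics/cmp.png

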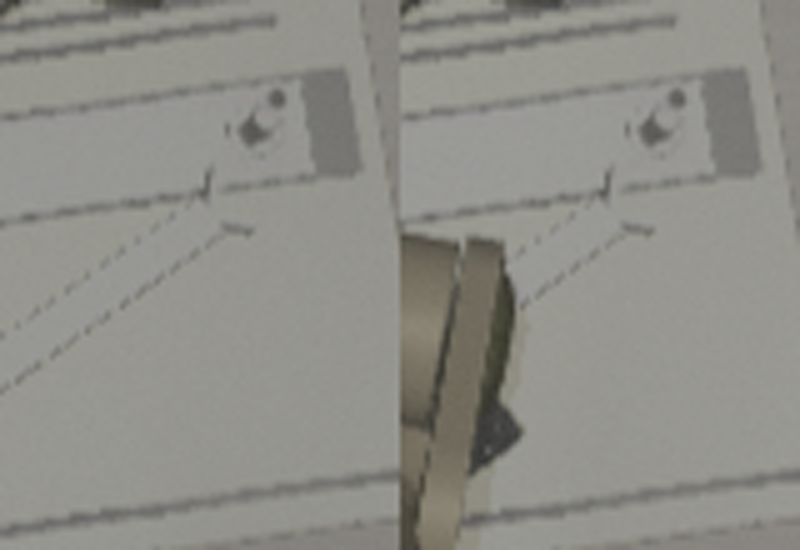

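```bash
python3 - <<'E'
from station import *
from h import *
c=capture("side");np.savez("side5.npz",**c);im=c["pixels"][:,:,::-1]
cv2.imwrite("pics/side5.png",cv2.resize(cv2.convertScaleAbs(im[130:260,190:350],alpha=1.5),None,fx=4.5,fy=4.5,interpolation=cv2.INTER_CUBIC))
t=read_state()["tcp_pos"];print(t,(proj(c,[t])-[190,130])*4.5)
E
```

```text
[0.50564554 0.01050195 0.01988974] [[453.77069437 352.62202274]]
```

View pics/side5.png

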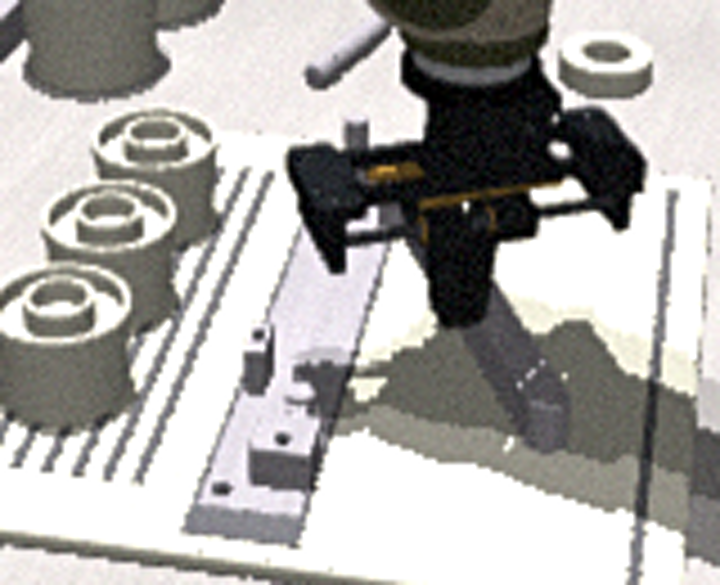

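```bash
python3 - <<'E'
from h import *
c=dict(np.load("side5.npz"));t=np.array([.50565,.0105,.0199])
w=dict(np.load("wrist4.npz"));a=np.array([np.cos(.5965),np.sin(.5965),0]);b=np.array([-a[1],a[0],0])
for h in (0,.01,.02,.025,.03):
    print(h,[((proj(c,[t+[0,0,h]+s*.009*b])-[190,130])*4.5).round(0).tolist() for s in(-1,0,1)], [np.round(fproj(w,t+[0,0,h]+s*.009*b),1).tolist() for s in (-1,0,1)])
im=c["pixels"][:,:,::-1]
cv2.imwrite("pics/side5z.png",cv2.resize(cv2.convertScaleAbs(im[165:215,265:330],alpha=2.5),None,fx=10,fy=10,interpolation=cv2.INTER_CUBIC))
E
```

```text
0 [[[449.0, 344.0]], [[454.0, 353.0]], [[459.0, 361.0]]] [[249.1, 239.5], [249.1, 227.2], [249.1, 214.4]]
0.01 [[[449.0, 330.0]], [[454.0, 338.0]], [[460.0, 347.0]]] [[249.2, 247.1], [249.2, 234.4], [249.2, 221.1]]
0.02 [[[450.0, 316.0]], [[455.0, 324.0]], [[460.0, 333.0]]] [[249.3, 255.5], [249.3, 242.3], [249.3, 228.5]]
0.025 [[[450.0, 308.0]], [[455.0, 317.0]], [[461.0, 325.0]]] [[249.3, 260.0], [249.4, 246.6], [249.4, 232.5]]
0.03 [[[451.0, 301.0]], [[456.0, 310.0]], [[461.0, 318.0]]] [[249.4, 264.7], [249.4, 251.1], [249.4, 236.8]]
```

View pics/side5z.png

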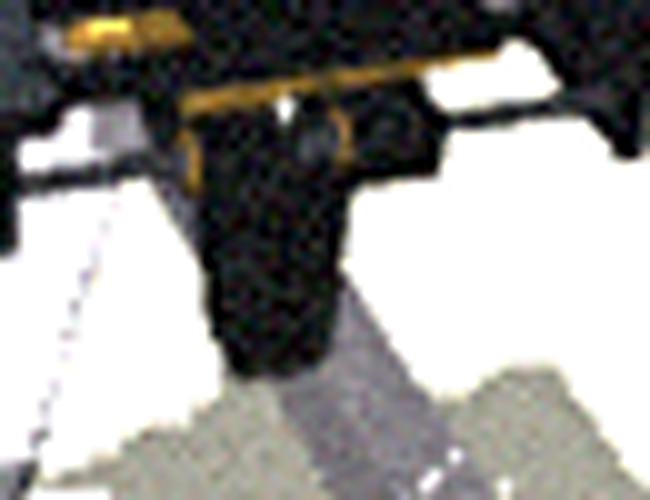

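```bash
python3 - <<'E'
from h import *
c=dict(np.load("side5.npz"));t=np.array([.50565,.0105,.0199])
a=np.array([np.cos(.5965),np.sin(.5965),0]);b=np.array([-a[1],a[0],0])
for s in (1,-1):
  for off in(.08,.093):
    for q in (-.0375,.0375):
      print(s,off,q,[((proj(c,[t+[0,0,h]+s*off*a+q*b])-[190,130])*4.5).round(0).tolist()[0] for h in (.064,.074,.088,.1)])
E
```

```text
1 0.08 -0.0375 [[303.0, 246.0], [303.0, 231.0], [303.0, 210.0], [303.0, 191.0]]
1 0.08 0.0375 [[341.0, 317.0], [341.0, 302.0], [342.0, 280.0], [342.0, 261.0]]
1 0.093 -0.0375 [[281.0, 249.0], [281.0, 234.0], [281.0, 213.0], [280.0, 195.0]]
1 0.093 0.0375 [[318.0, 321.0], [318.0, 306.0], [318.0, 284.0], [318.0, 265.0]]
-1 0.08 -0.0375 [[566.0, 206.0], [567.0, 191.0], [569.0, 170.0], [570.0, 152.0]]
-1 0.08 0.0375 [[617.0, 273.0], [618.0, 258.0], [620.0, 236.0], [622.0, 218.0]]
-1 0.093 -0.0375 [[586.0, 203.0], [588.0, 188.0], [589.0, 167.0], [591.0, 149.0]]
-1 0.093 0.0375 [[638.0, 269.0], [640.0, 254.0], [642.0, 233.0], [644.0, 214.0]]
```

Call:
move_arm --moves '[-1,0,0,1,0,-1,-1.1,-0.7,0,-0.4,-1,-1.1,-0.7,0,0,-1,0,0,0,0,-1,0,0,0,0,-1,0,0,0,0,-1,0,0,0,0,-1,0,0,0,0]'

```text
clock: 6.5
tcp_pos: [0.4818, -0.0048, 0.0307]
eef_rot: [3.134, -0.005, 0.588]
ft_force: [-0.4, -0.6, -0.2]
grip_width: 0.889
```

Call:
move_arm --moves '[-1,0.1,0.1,-1,0,-1,0,0,-1.2,0,-1,0,0,-0.8,0,-1,0,0,-0.5,0,-1,0,0,0,0,1,0,0,0,0,1,0,0,0,0,1,0,0,0,0]'

```text
clock: 7.5
tcp_pos: [0.4828, -0.0036, -0.007]
eef_rot: [3.135, -0.005, 0.589]
ft_force: [-0.3, 0.2, 0.3]
grip_width: 0.684
```

```bash
python3 - <<'E'
from station import *
from h import *
c=capture("side");np.savez("side6.npz",**c);im=c["pixels"][:,:,::-1]
cv2.imwrite("pics/side6.png",cv2.resize(cv2.convertScaleAbs(im[130:260,190:350],alpha=1.5),None,fx=4.5,fy=4.5,interpolation=cv2.INTER_CUBIC))
s=read_state();print(s["tcp_pos"],s["ft_force"],s["grip_width"])
E
```

```text
[ 0.48282642 -0.00357878 -0.00702907] [-0.66459396 -0.23349714 -0.88808017] 0.6378537539035262
```

View pics/side6.png

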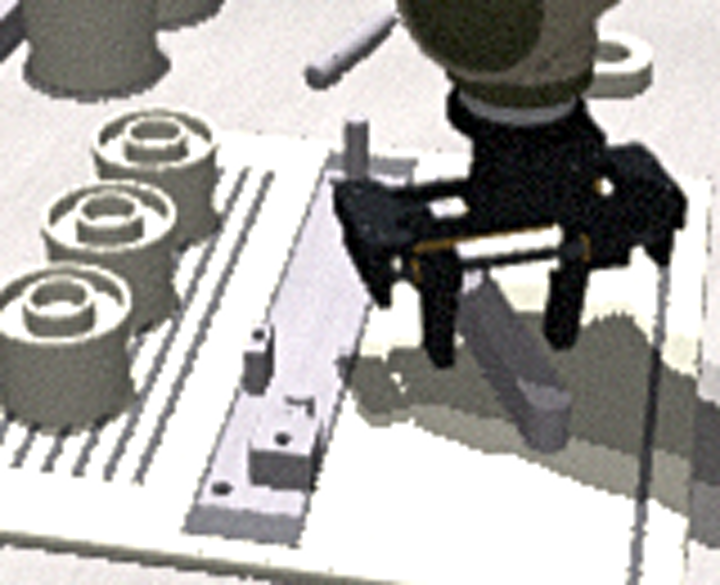

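Call:
move_arm --moves '[1,0,0,0,0,1,0,0,0,0,1,0,0,0,0,1,0,0,0,0,1,0,0,0,0,1,0,0,0,0,1,0,0,0,0,1,0,0,0,0]'

```text
clock: 8.55
tcp_pos: [0.483, -0.0036, -0.0068]
eef_rot: [3.134, -0.005, 0.589]
ft_force: [1.0, 0.1, -0.1]
grip_width: 0.274
```

Call:
move_arm --moves '[1,0.4,0.27,0,0,1,0.4,0.27,0,0,1,0.4,0.27,0,0,1,0.4,0.27,0,0,1,0.4,0.27,0,0,1,0,0,0,0,1,0,0,0,0,1,0,0,0,0]'

```text
clock: 9.55
tcp_pos: [0.5038, 0.0107, -0.0068]
eef_rot: [3.135, -0.003, 0.589]
ft_force: [-1.3, -0.8, 2.0]
grip_width: 0.271
```

```bash
python3 - <<'E'
from station import *
from h import *
for n in("wrist","top"):
 c=capture(n);np.savez(f"{n}7.npz",**c);im=c["pixels"][:,:,::-1]
 cv2.imwrite(f"pics/{n}7.png",cv2.resize(cv2.convertScaleAbs(im[230:340,200:330],alpha=1.5),None,fx=5,fy=5,interpolation=cv2.INTER_CUBIC) if n=="wrist" else cv2.resize(cv2.convertScaleAbs(im[150:260,190:350],alpha=1.5),None,fx=5,fy=5,interpolation=cv2.INTER_CUBIC))
s=read_state();print(s["clock"],s["tcp_pos"],s["eef_rot"],s["ft_force"],s["grip_width"])
E
```

```text
9.65 [ 0.50380539  0.01073022 -0.00684861] [ 3.13506861 -0.00345603  0.58866292] [-1.44309765 -0.96417391  1.20134379] 0.2688382434237791
```

View pics/wrist7.png

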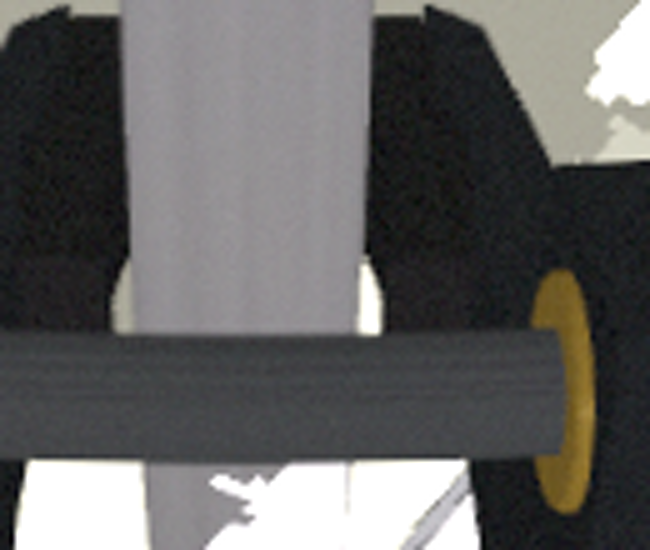

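View pics/top7.png

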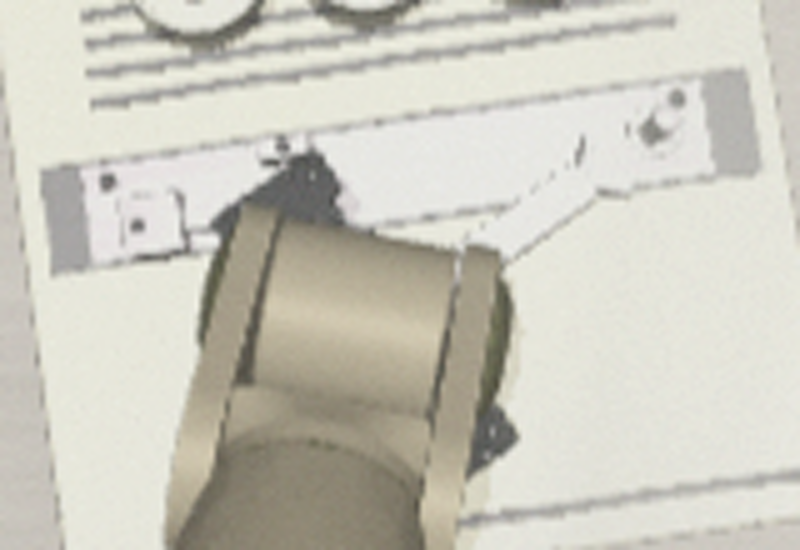

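Call:
move_arm --moves '[1,0.35,-0.52,0,0,1,0.35,-0.52,0,0,1,0.35,-0.52,0,0,1,0.35,-0.52,0,0,1,0.1,-0.15,0,0,1,0.1,-0.15,0,0,1,0,0,0,0,1,0,0,0,0]'

```text
clock: 10.65
tcp_pos: [0.5204, -0.0134, -0.0068]
eef_rot: [3.137, -0.004, 0.589]
ft_force: [-2.3, 2.9, 3.3]
grip_width: 0.272
```

```bash
python3 - <<'E'
from station import *
from h import *
for n in("side","top"):
 c=capture(n);np.savez(f"{n}8.npz",**c);im=c["pixels"][:,:,::-1]
 im=im[140:230,220:340] if n=="side" else im[160:220,270:360]
 cv2.imwrite(f"pics/{n}8.png",cv2.resize(cv2.convertScaleAbs(im,alpha=1.4),None,fx=6,fy=6,interpolation=cv2.INTER_CUBIC))
s=read_state();print(s["clock"],s["tcp_pos"],s["eef_rot"],s["ft_force"],s["grip_width"])
E
```

```text
10.75 [ 0.52038144 -0.01343267 -0.00683509] [ 3.13702129 -0.00383187  0.58859992] [-1.08809679  2.06949437  2.58155837] 0.27020293936725476
```

View pics/side8.png

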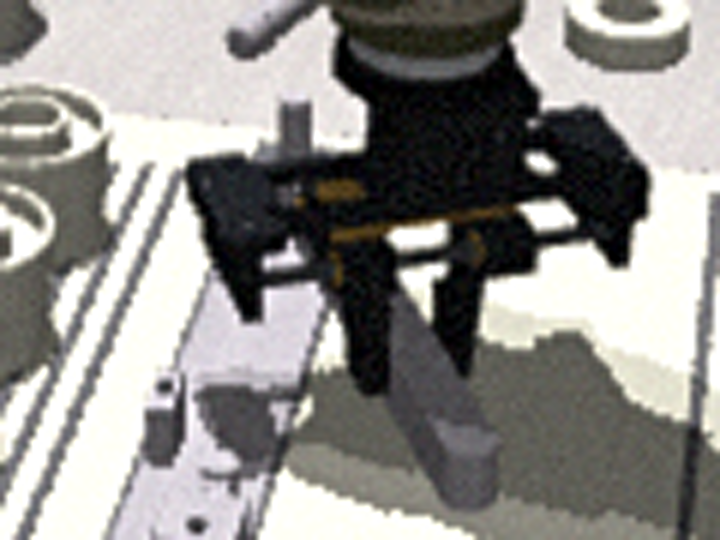

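View pics/top8.png

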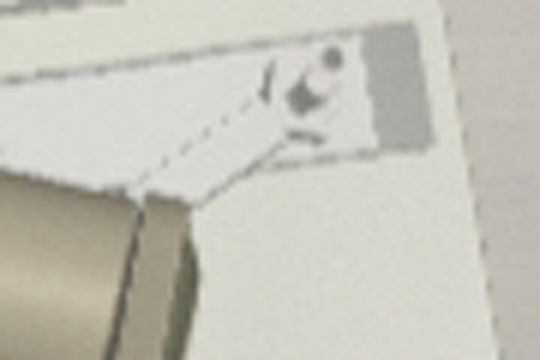

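Call:
move_arm --moves '[1,0.06,-0.08,0,0,1,0.06,-0.08,0,0,1,0.06,-0.08,0,0,1,0.06,-0.08,0,0,1,0.06,-0.08,0,0,1,0.05,-0.08,0,0,1,0.05,-0.08,0,0,1,0,0,0,0]'

```text
clock: 11.75
tcp_pos: [0.5244, -0.019, -0.0068]
eef_rot: [3.138, -0.004, 0.589]
ft_force: [-1.6, 2.8, 3.6]
grip_width: 0.272
```

Call:
move_arm --moves '[1,0.03,-0.04,0,0,1,0.03,-0.04,0,0,1,0.03,-0.04,0,0,1,0.03,-0.04,0,0,1,0,0,0,0,1,0,0,0,0,1,0,0,0,0,1,0,0,0,0]'

```text
clock: 12.75
tcp_pos: [0.5256, -0.0207, -0.0069]
eef_rot: [3.138, -0.003, 0.589]
ft_force: [-2.2, 3.8, 4.2]
grip_width: 0.274
```

Call:
move_arm --moves '[1,0.03,-0.04,0,0,1,0.03,-0.04,0,0,1,0.03,-0.04,0,0,1,0,0,0,0,1,0,0,0,0,1,0,0,0,0,1,0,0,0,0,1,0,0,0,0]'

```text
clock: 13.75
tcp_pos: [0.5266, -0.022, -0.0069]
eef_rot: [3.138, -0.003, 0.589]
ft_force: [-2.2, 2.9, 2.7]
grip_width: 0.27
```

```bash
python3 - <<'E'
from station import *
from h import *
for n in("wrist","top"):
 c=capture(n);np.savez(f"{n}9.npz",**c);im=c["pixels"][:,:,::-1]
 im=im[270:384,190:330] if n=="wrist" else im[160:220,270:360]
 cv2.imwrite(f"pics/{n}9.png",cv2.resize(cv2.convertScaleAbs(im,alpha=1.4),None,fx=5 if n=="wrist" else 8,fy=5 if n=="wrist" else 8,interpolation=cv2.INTER_CUBIC))
s=read_state();print(s["clock"],s["tcp_pos"],s["eef_rot"],s["ft_force"],s["grip_width"])
E
```

```text
13.85 [ 0.5265636  -0.02196542 -0.00684533] [ 3.13780739 -0.00347793  0.58889569] [-3.27716863  3.44886699  2.98325183] 0.2721121558164443
```

View pics/wrist9.png

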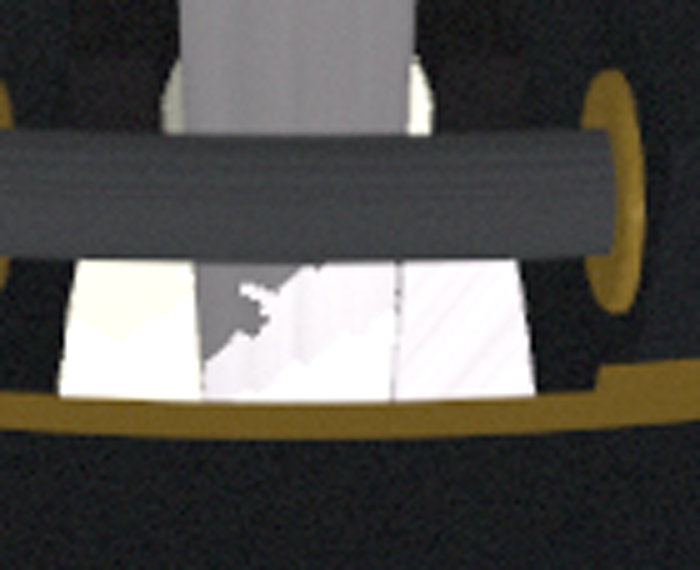

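View pics/top9.png

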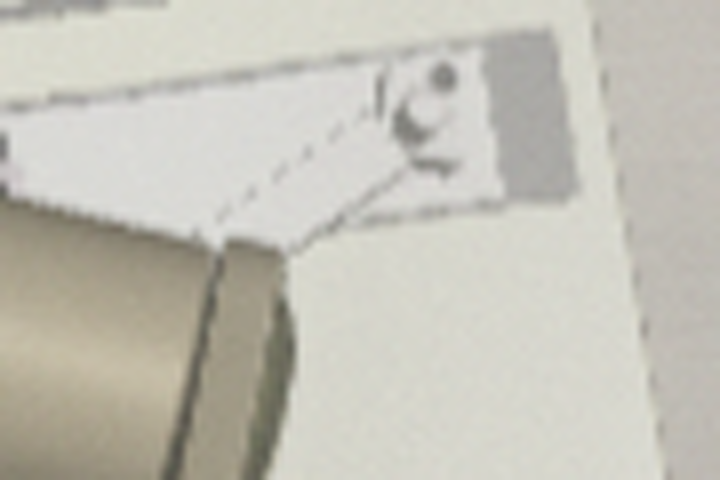

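Call:
move_arm --moves '[1,0.03,-0.04,0,0,1,0.03,-0.04,0,0,1,0.03,-0.04,0,0,1,0.03,-0.04,0,0,1,0,0,0,0,1,0,0,0,0,1,0,0,0,0,1,0,0,0,0]'

```text
clock: 14.85
tcp_pos: [0.5267, -0.0222, -0.0068]
eef_rot: [3.141, -0.003, 0.589]
ft_force: [-3.1, 3.4, 3.1]
grip_width: 0.269
```

Call:
move_arm --moves '[1,0.03,-0.04,0,0,1,0.03,-0.04,0,0,1,0.03,-0.04,0,0,1,0.03,-0.04,0,0,1,0.03,-0.04,0,0,1,0.03,-0.04,0,0,1,0.03,-0.04,0,0,1,0.03,-0.04,0,0]'

```text
clock: 15.85
tcp_pos: [0.5264, -0.022, -0.0068]
eef_rot: [-3.134, -0.0, 0.589]
ft_force: [-5.0, 5.8, 6.5]
grip_width: 0.269
```

Call:
move_arm --moves '[1,0.05,-0.07,0,0,1,0.05,-0.07,0,0,1,0.05,-0.07,0,0,1,0.05,-0.07,0,0,1,0.05,-0.07,0,0,1,0.05,-0.07,0,0,1,0.05,-0.07,0,0,1,0.05,-0.07,0,0]'

```text
clock: 16.85
tcp_pos: [0.5261, -0.0217, -0.0069]
eef_rot: [-3.12, 0.003, 0.589]
ft_force: [-5.9, 7.6, 6.7]
grip_width: 0.271
```

Call:
move_arm --moves '[1,0.08,-0.11,0,0,1,0.08,-0.11,0,0,1,0.08,-0.11,0,0,1,0.08,-0.11,0,0,1,0.08,-0.11,0,0,1,0.08,-0.11,0,0,1,0.08,-0.11,0,0,1,0.08,-0.11,0,0]'

```text
clock: 17.85
tcp_pos: [0.5256, -0.0214, -0.0069]
eef_rot: [-3.098, 0.009, 0.59]
ft_force: [-7.0, 9.2, 7.6]
grip_width: 0.269
```

```bash
python3 - <<'E'
from station import *
from h import *
for n in("side","top"):
 c=capture(n);np.savez(f"{n}10.npz",**c);im=c["pixels"][:,:,::-1]
 im=im[140:230,220:340] if n=="side" else im[160:220,270:360]
 cv2.imwrite(f"pics/{n}10.png",cv2.resize(cv2.convertScaleAbs(im,alpha=1.4),None,fx=6,fy=6,interpolation=cv2.INTER_CUBIC))
s=read_state();print(s["clock"],s["tcp_pos"],s["eef_rot"],s["ft_force"],s["torque"],s["grip_width"])
E
```

```text
17.95 [ 0.52564923 -0.02138087 -0.00689807] [-3.0975921   0.00922136  0.5896267 ] [-6.58190594  9.28098876  7.59043643] [ 1.43480752  0.61591091 -0.06323315] 0.26844196033853646
```

View pics/side10.png

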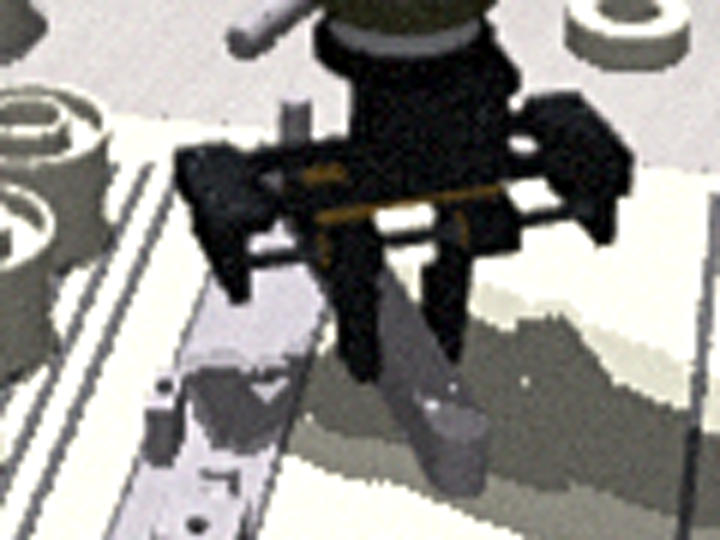

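View pics/top10.png

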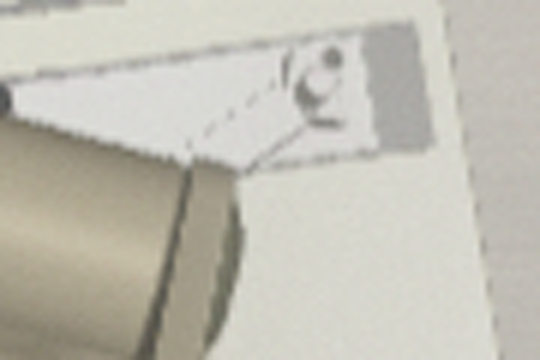

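Call:
move_arm --moves '[1,0,0,0,0,1,0.36,0.21,0,-1.5,1,0.365,0.2,0,-1.5,1,0.37,0.19,0,-1.5,1,0.375,0.18,0,-1.5,1,0,0,0,0,1,0,0,0,0,1,0,0,0,0]'

```text
clock: 18.95
tcp_pos: [0.5388, -0.0132, -0.0068]
eef_rot: [-3.095, 0.014, 0.485]
ft_force: [-3.1, 3.8, 4.0]
grip_width: 0.271
```

```bash
cat > st.py <<'E'
from station import *
from h import *
from scipy.spatial.transform import Rotation as Ro
def G(s):
    R=Ro.from_euler("xyz",s["eef_rot"]).as_matrix(); return s["tcp_pos"]-R[:,2]*.043,R
def rep():
    s=read_state();g,R=G(s);v=g[:2]-[.6141,-.1541];x=R[:2,0]
    yaw=np.degrees(np.arctan2(x[1],x[0]))+90; br=np.degrees(np.arctan2(v[1],v[0]));L=np.hypot(*v)
    u=np.array([np.cos(np.radians(yaw)),np.sin(np.radians(yaw))]);f=s["ft_force"]
    print(round(s["clock"],2),"G",g.round(4),"L",round(L,4),"bearing",br.round(2),"yaw",yaw.round(2),"askew",(yaw-96.7).round(2),"f axial(out+)",(f[:2]@u).round(1),"lat(board+x)",(f[:2]@[u[1],-u[0]]).round(1),"fz",f[2].round(1),"tq",s["torque"].round(2),"tilt",R[:,2].round(3))
    return s,g,yaw
def plan(th,n,L,bias=0,tl=0):
    s,g,yaw=rep();P=np.array([.6141,-.1541]);off=s["tcp_pos"][:2]-g[:2];out=[];a0=yaw;cur=g[:2]
    for k in range(n):
        a=np.radians(yaw-th*(k+1)/n);t=P+L*np.array([np.cos(a),np.sin(a)])
        d=t-cur;cur=t;d=d-bias*np.array([np.cos(a),np.sin(a)]);out.append(((d*100).round(3).tolist(),-th/n))
    for o in out:print(o)
E
python3 -c "
from st import *
plan(12,8,.1576,0.0002)"
```

```text
18.95 G [ 0.5403 -0.0147  0.0361] L 0.1577 bearing 117.89 yaw 117.79 askew 21.09 f axial(out+) 4.8 lat(board+x) -1.0 fz 4.0 tq [0.38 0.19 0.24] tilt [-0.034  0.034 -0.999]
([0.407, 0.17], -1.5)
([0.381, 0.16], -1.5)
([0.385, 0.15], -1.5)
([0.388, 0.14], -1.5)
([0.392, 0.129], -1.5)
([0.395, 0.119], -1.5)
([0.398, 0.109], -1.5)
([0.401, 0.098], -1.5)
```

Call:
move_arm --moves '[1,0.405,0.17,0,-1.5,1,0.38,0.16,0,-1.5,1,0.385,0.15,0,-1.5,1,0.39,0.14,0,-1.5,1,0.39,0.13,0,-1.5,1,0.395,0.12,0,-1.5,1,0,0,0,0,1,0,0,0,0]'

```text
clock: 19.95
tcp_pos: [0.5613, -0.0029, -0.0068]
eef_rot: [-3.092, 0.018, 0.327]
ft_force: [-2.6, 3.9, 3.9]
grip_width: 0.268
```

```bash
python3 -c "
from st import *
plan(4,4,.1576,0.0002)
c=capture('top');im=c['pixels'][:,:,::-1][150:230,190:350]
cv2.imwrite('pics/t11.png',cv2.resize(cv2.convertScaleAbs(im,alpha=1.4),None,fx=5,fy=5,interpolation=cv2.INTER_CUBIC))
"
```

```text
19.95 G [ 0.5628 -0.0047  0.0362] L 0.158 bearing 108.96 yaw 108.71 askew 12.01 f axial(out+) 4.5 lat(board+x) -1.2 fz 3.9 tq [0.27 0.36 0.39] tilt [-0.033  0.041 -0.999]
([0.346, 0.05], -1.0)
([0.268, 0.062], -1.0)
([0.27, 0.058], -1.0)
([0.271, 0.053], -1.0)
```

View pics/t11.png

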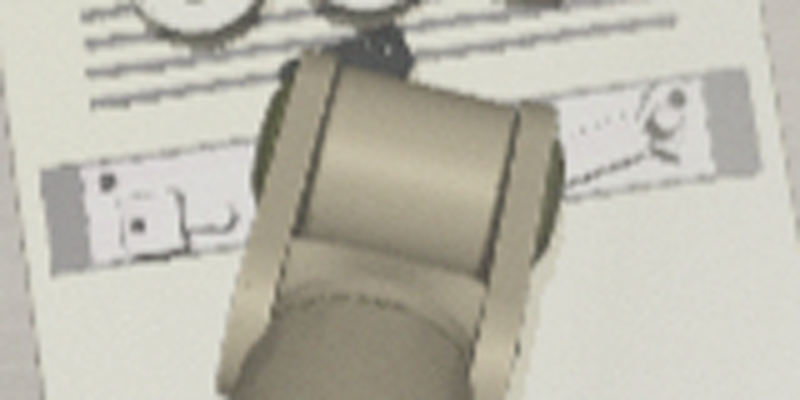

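Call:
move_arm --moves '[1,0.3,0.06,0,-1,1,0.275,0.06,0,-1,1,0.275,0.06,0,-1,1,0.275,0.05,0,-1,1,0,0,0,0,1,0,0,0,0,1,0,0,0,0,1,0,0,0,0]'

```text
clock: 21.0
tcp_pos: [0.5721, 0.0005, -0.0067]
eef_rot: [-3.09, 0.019, 0.255]
ft_force: [-1.5, 4.8, 1.4]
grip_width: 0.269
```

```bash
python3 -c "
from st import *
plan(8,8,.1578,0.0002)
c=capture('wrist');im=c['pixels'][:,:,::-1]
cv2.imwrite('pics/w12.png',im)
"
```

```text
21.0 G [ 0.5735 -0.0014  0.0362] L 0.158 bearing 104.89 yaw 104.63 askew 7.93 f axial(out+) 5.0 lat(board+x) -0.3 fz 1.4 tq [ 0.53 -0.02  0.44] tilt [-0.032  0.045 -0.998]
([0.348, 0.05], -1.0)
([0.273, 0.043], -1.0)
([0.273, 0.038], -1.0)
([0.274, 0.033], -1.0)
([0.274, 0.029], -1.0)
([0.275, 0.024], -1.0)
([0.275, 0.019], -1.0)
([0.276, 0.014], -1.0)
```

View pics/w12.png

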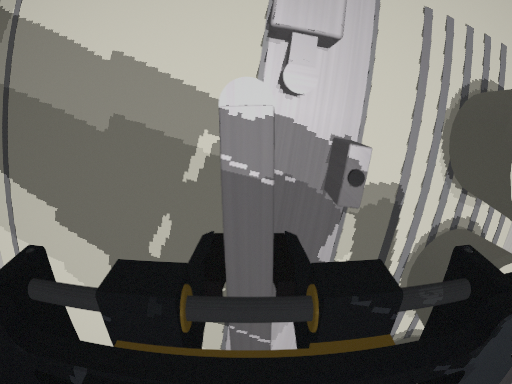

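Call:
move_arm --moves '[1,0.3,0.04,0,-1,1,0.275,0.04,0,-1,1,0.275,0.03,0,-1,1,0,0,0,0,1,0,0,0,0,1,0,0,0,0,1,0,0,0,0,1,0,0,0,0]'

```text
clock: 22.05
tcp_pos: [0.5791, 0.0023, -0.0067]
eef_rot: [-3.088, 0.024, 0.203]
ft_force: [-1.3, 4.4, 2.2]
grip_width: 0.265
```

```bash
python3 -c "
from st import *
plan(5,5,.1580,0.0002)
c=capture('wrist');im=c['pixels'][:,:,::-1]
cv2.imwrite('pics/w13.png',im)
"
```

```text
22.05 G [5.806e-01 2.000e-04 3.630e-02] L 0.1579 bearing 102.25 yaw 101.61 askew 4.91 f axial(out+) 4.6 lat(board+x) -0.4 fz 2.2 tq [ 0.55 -0.11  0.54] tilt [-0.034  0.047 -0.998]
([0.444, 0.079], -1.0)
([0.275, 0.029], -1.0)
([0.275, 0.024], -1.0)
([0.276, 0.019], -1.0)
([0.276, 0.014], -1.0)
```

View pics/w13.png

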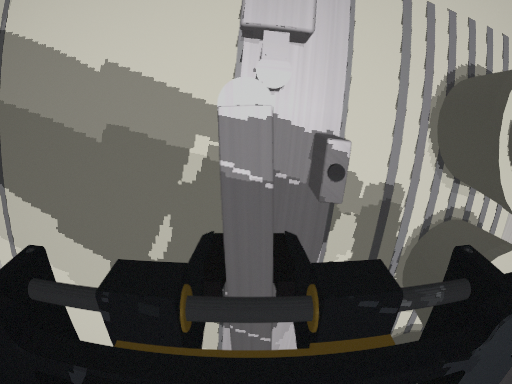

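Call:
move_arm --moves '[1,0.36,0.05,0,-1,1,0.32,0.03,0,-1,1,0.3,0.03,0,-1,1,0,0,0,0,1,0,0,0,0,1,0,0,0,0,1,0,0,0,0,1,0,0,0,0]'

```text
clock: 23.1
tcp_pos: [0.5851, 0.0036, -0.0066]
eef_rot: [-3.086, 0.034, 0.151]
ft_force: [-1.6, 3.7, 2.1]
grip_width: 0.274
```

```bash
python3 -c "
from st import *
plan(3,3,.1580,0.0002)
c=capture('wrist');im=c['pixels'][:,:,::-1]
cv2.imwrite('pics/w14.png',im)
"
```

```text
23.1 G [0.5869 0.0015 0.0363] L 0.1579 bearing 99.92 yaw 98.64 askew 1.94 f axial(out+) 3.9 lat(board+x) -1.0 fz 2.1 tq [ 0.54 -0.04  0.71] tilt [-0.042  0.05  -0.998]
([0.623, 0.084], -1.0)
([0.276, 0.014], -1.0)
([0.276, 0.01], -1.0)
```

View pics/w14.png

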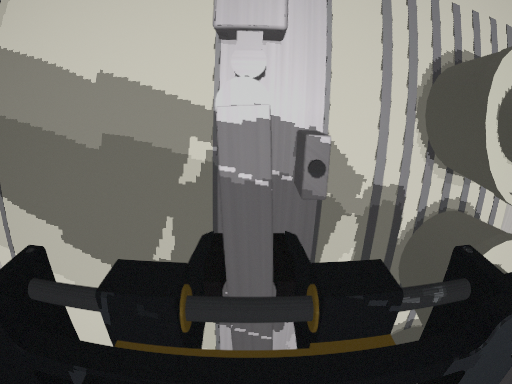

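Call:
move_arm --moves '[1,0.25,0.03,0,-0.3,1,0.25,0.03,0,-0.3,1,0.25,0.02,0,-0.3,1,0,0,0,0,1,0,0,0,0,1,0,0,0,0,1,0,0,0,0,1,0,0,0,0]'

```text
clock: 24.15
tcp_pos: [0.5897, 0.0046, -0.0065]
eef_rot: [-3.084, 0.043, 0.132]
ft_force: [-2.0, 3.8, 2.3]
grip_width: 0.273
```

```bash
python3 -c "
from st import *
plan(3,3,.1580,0.0002)
c=capture('wrist');im=c['pixels'][:,:,::-1]
np.savez('w15.npz',**c)
cv2.imwrite('pics/w15.png',im)
"
```

```text
24.15 G [0.5918 0.0024 0.0364] L 0.158 bearing 98.1 yaw 97.59 askew 0.89 f axial(out+) 4.0 lat(board+x) -1.5 fz 2.3 tq [ 0.45 -0.17  0.29] tilt [-0.05   0.052 -0.997]
([0.416, 0.029], -1.0)
([0.276, 0.009], -1.0)
([0.276, 0.005], -1.0)
```

View pics/w15.png

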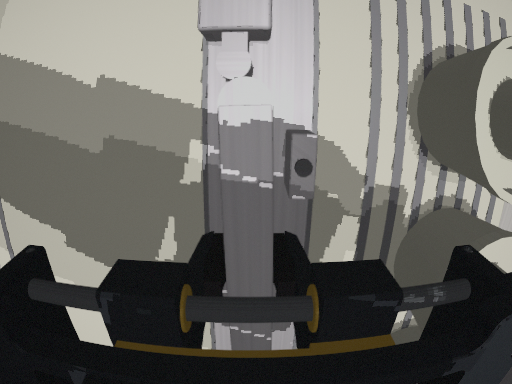

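Call:
move_arm --moves '[1,0.13,0.01,0,-0.3,1,0.12,0.01,0,-0.3,1,0.12,0.01,0,-0.2,1,0,0,0,0,1,0,0,0,0,1,0,0,0,0,1,0,0,0,0,1,0,0,0,0]'

```text
clock: 25.2
tcp_pos: [0.5921, 0.005, -0.0064]
eef_rot: [-3.083, 0.046, 0.118]
ft_force: [-1.7, 4.1, 1.0]
grip_width: 0.27
```

```bash
python3 -c "
from st import *
rep()
c=capture('wrist');im=c['pixels'][:,:,::-1]
np.savez('w16.npz',**c)
cv2.imwrite('pics/w16.png',cv2.resize(im[30:250,180:340],None,fx=2.7,fy=2.7,interpolation=cv2.INTER_CUBIC))
"
```

```text
25.2 G [0.5943 0.0027 0.0365] L 0.1581 bearing 97.18 yaw 96.77 askew 0.07 f axial(out+) 4.3 lat(board+x) -1.2 fz 1.0 tq [ 0.44 -0.12  0.3 ] tilt [-0.053  0.053 -0.997]
```

View pics/w16.png

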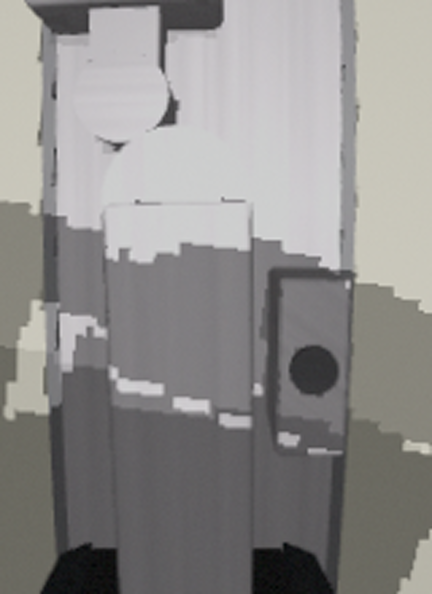

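Call:
move_arm --moves '[1,0.12,0.01,0,-0.3,1,0.1,0.01,0,-0.3,1,0.1,0.01,0,-0.3,1,0,0,0,0,1,0,0,0,0,1,0,0,0,0,1,0,0,0,0,1,0,0,0,0]'

```text
clock: 26.25
tcp_pos: [0.5948, 0.0055, -0.0064]
eef_rot: [-3.082, 0.048, 0.102]
ft_force: [-0.4, 4.9, 2.0]
grip_width: 0.272
```

```bash
python3 -c "
from st import *
rep()
c=capture('wrist');im=c['pixels'][:,:,::-1]
np.savez('w17.npz',**c)
cv2.imwrite('pics/w17.png',cv2.resize(im[30:250,180:340],None,fx=2.7,fy=2.7,interpolation=cv2.INTER_CUBIC))
"
```

```text
26.25 G [0.5971 0.0031 0.0365] L 0.1582 bearing 96.16 yaw 95.82 askew -0.88 f axial(out+) 4.9 lat(board+x) 0.0 fz 2.0 tq [ 0.49 -0.16  0.29] tilt [-0.054  0.054 -0.997]
```

View pics/w17.png

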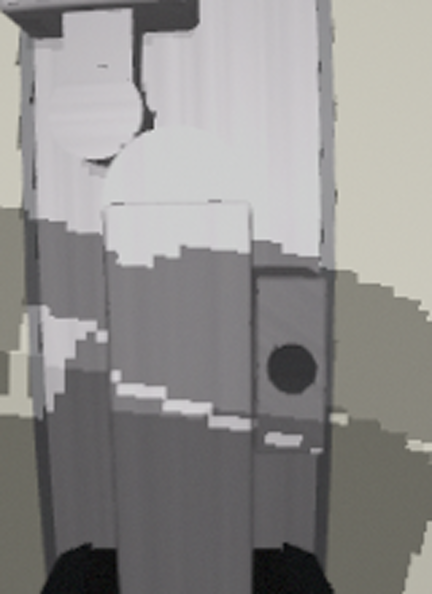

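Call:
move_arm --moves '[1,0.06,0,0,-0.2,1,0.05,0,0,0,1,0.05,0,0,0,1,0,0,0,0,1,0,0,0,0,1,0,0,0,0,1,0,0,0,0,1,0,0,0,0]'

```text
clock: 27.3
tcp_pos: [0.5949, 0.0055, -0.0063]
eef_rot: [-3.082, 0.052, 0.099]
ft_force: [-1.9, 4.1, 1.7]
grip_width: 0.273
```

```bash
python3 -c "
from st import *
rep()
for n in ('wrist','top'):
 c=capture(n);im=c['pixels'][:,:,::-1]
 im=im[30:250,180:340] if n=='wrist' else im[150:230,190:350]
 k=2.7 if n=='wrist' else 5
 cv2.imwrite(f'pics/{n}18.png',cv2.resize(im,None,fx=k,fy=k,interpolation=cv2.INTER_CUBIC))
"
```

```text
27.3 G [0.5973 0.0031 0.0366] L 0.1581 bearing 96.08 yaw 95.66 askew -1.04 f axial(out+) 4.3 lat(board+x) -1.5 fz 1.7 tq [ 0.45 -0.14  0.35] tilt [-0.058  0.054 -0.997]
```

View pics/wrist18.png

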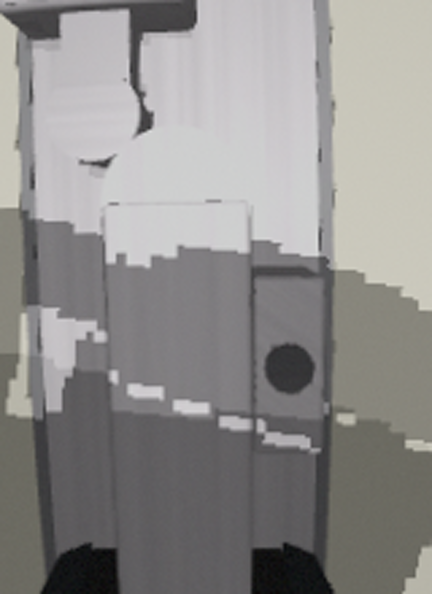

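View pics/top18.png

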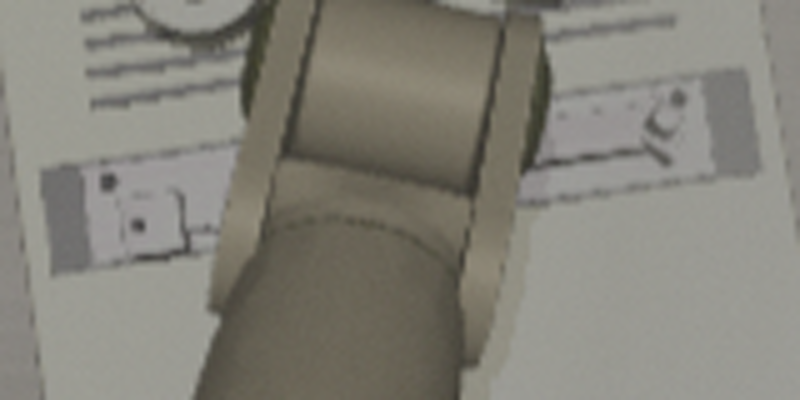

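Call:
move_arm --moves '[0,0,0,0,0,0,0,0,0,0,0,0,0,0,0,0,0,0,0,0,0,0,0,0,0,0,0,0,0.3,0,0,0,0,0.5,0,0,0,0,1,0]'

```text
clock: 28.4
tcp_pos: [0.5947, 0.0037, 0.0118]
eef_rot: [-3.083, 0.054, 0.096]
ft_force: [-0.4, -0.3, 0.3]
grip_width: 0.502
```

```bash
python3 -c "
from st import *
s,_,_=rep();print(s['grip_width'],s['tcp_pos'])
c=capture('wrist');im=c['pixels'][:,:,::-1]
cv2.imwrite('pics/w19.png',im)
"
```

```text
28.4 G [0.5972 0.0014 0.0547] L 0.1565 bearing 96.2 yaw 95.51 askew -1.19 f axial(out+) -0.2 lat(board+x) -0.4 fz 0.3 tq [-0.08 -0.12  0.03] tilt [-0.059  0.053 -0.997]
0.5017085006671662 [0.59465736 0.00373027 0.01181294]
```

View pics/w19.png

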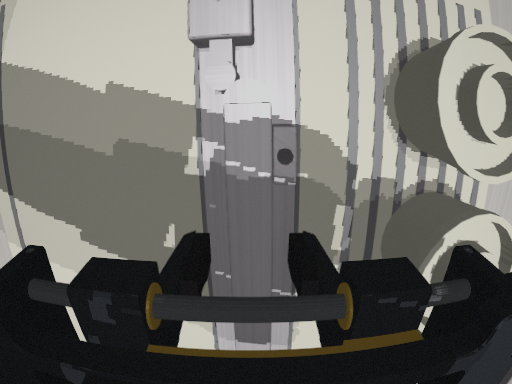

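Released cleanly; retreat upward and back so that the cameras can see the bar.

Call:
move_arm --moves '[0,0,0,3,0,0,0,0,4,0,0,0,0,5,0,0,-4,0,4,0,0,-5,3,2,0,0,-5,4,0,0,0,-4,4,0,0,0,0,0,0,0]'

```text
clock: 29.45
tcp_pos: [0.4108, 0.1151, 0.2027]
eef_rot: [-3.085, 0.043, 0.095]
ft_force: [0.0, 0.9, -0.4]
grip_width: 0.498
```

```bash
python3 -c "
from st import *
print(read_state()['tcp_pos'],read_state()['clock'])
for n in ('side','top'):
 c=capture(n);np.savez(n+'20.npz',**c);im=c['pixels'][:,:,::-1]
 im=im[140:270,170:350] if n=='side' else im[105:265,185:355]
 k=4.3
 cv2.imwrite(f'pics/{n}20.png',cv2.resize(im,None,fx=k,fy=3.7 if n=='top' else k,interpolation=cv2.INTER_CUBIC))
"
```

```text
[0.4108372  0.11505755 0.20266866] 29.45
```

View pics/side20.png

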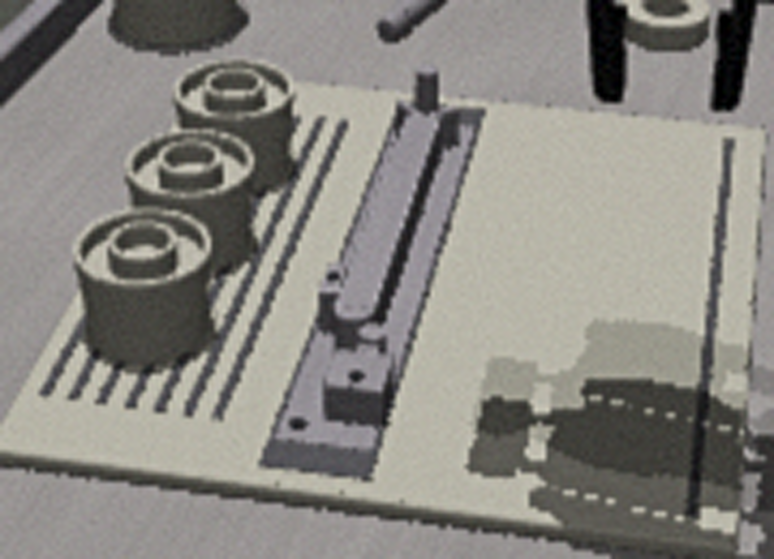

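View pics/top20.png

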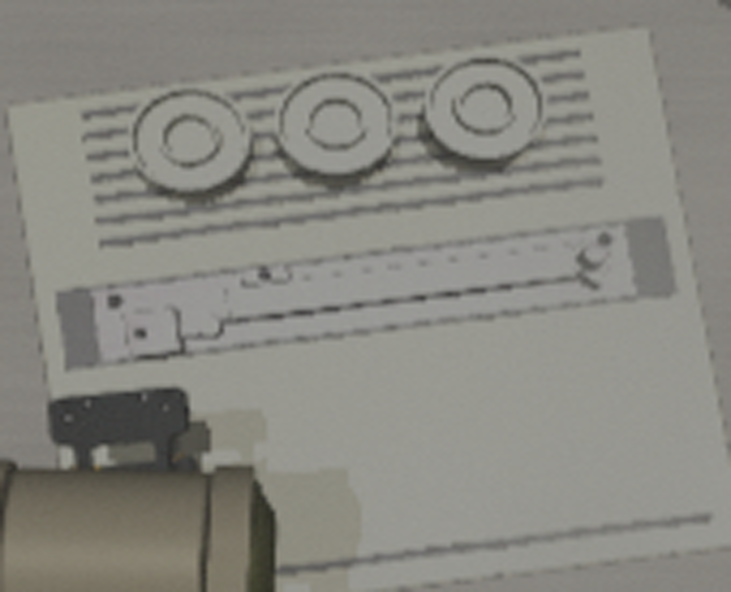

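```bash
python3 -c "
from h import *
c=dict(np.load('top20.npz'));B=np.load('B.npy')
f=lambda u,v,z:ray(c,(u+.5)/4.3+185-.5,(v+.5)/3.7+105-.5,z)[:2]
for n,a,b,z in (('bar',(232,320),(576,281.5),.042),('slotlow',(75,368),(665,297),.012),('slottop',(68,291),(655,219),.012)):
  p,q=f(*a,z),f(*b,z);d=p-q;print(n,np.degrees(np.arctan2(d[1],d[0])),toboard(B,[p,q])*1000)
im=c['pixels'][:,:,::-1]
a=cv2.resize(im[168:208,198:248],None,fx=8,fy=8,interpolation=cv2.INTER_CUBIC);b=cv2.resize(im[155:195,300:350],None,fx=8,fy=8,interpolation=cv2.INTER_CUBIC)
cv2.imwrite('pics/z20.png',cv2.convertScaleAbs(np.hstack([a,b]),alpha=1.5))
im=np.load('side20.npz')['pixels'][:,:,::-1]
a=cv2.resize(im[195:245,230:270],None,fx=9,fy=9,interpolation=cv2.INTER_CUBIC);b=cv2.resize(im[145:195,255:295],None,fx=9,fy=9,interpolation=cv2.INTER_CUBIC)
cv2.imwrite('pics/zs20.png',cv2.convertScaleAbs(np.hstack([a,b]),alpha=1.5))
"
```

```text
bar 95.86858912246251 [[  12.71590913   90.33264383]
 [   9.49984125 -135.51595459]]
slotlow 96.41485281439928 [[  -6.45437378  200.63684656]
 [  -8.31910108 -195.70037733]]
slottop 96.58562694268214 [[  53.46622026  197.51419213]
 [  52.78317594 -198.61498656]]
```

View pics/z20.png

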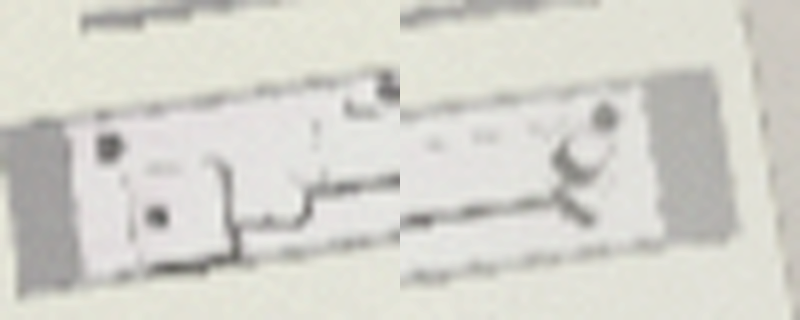

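View pics/zs20.png

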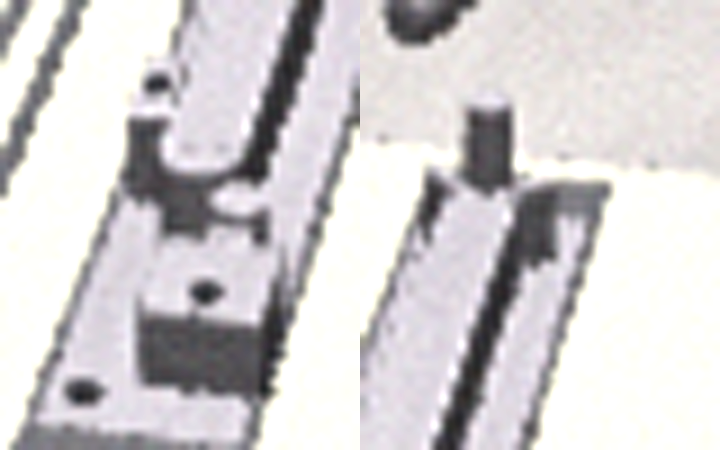

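```bash
python3 -c "
from station import *
print(read_state()['ft_force']);print(close_job())"
```

```text
[0.44498129 0.18881053 0.03890004]
the job is handed in; nothing more can be done
None
```

The bar is home and released, and I handed the job in at about 29.5 s. No verdict was reported.

**What I did**
- I gripped the bar, slid it to the post and found the post by feel, about 3 mm past my camera estimate.
- I pressed with the bar about 0.47 rad askew. The force along the bar rose to about 11 N at the wrist, including roughly 3 N of sliding friction. I held it above about 7.5 N for roughly 3 s.
- I swung the bar about the post past the catch until it stopped moving at the end stop, then opened the gripper and backed off.

**Last checks**
- The top and side pictures show the jaw around the post, the bar's side on the stop and the catch nose back on the round end. The three moulds on the board look unmoved; I did not compare the other loose things or measure the moulds before and after.
- The bar measured about 0.01 rad off the slot line, against a limit of 0.03 rad.
- After release the wrist force was near zero and nothing touched the gripper.

**What failed or disagreed**
- My first grasp closed above the bar. In the pictures the fingertips sit about 24 mm higher than the reported TCP. I regrasped lower, and the bar had not moved noticeably.
- The tool tilted about 4° over the pressing and the swing.
- The loads on post, stop and catch come only from wrist readings at the end of each call. The peak load while passing the catch was not observed.
- The catch's travel was judged only from the pictures.

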